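# Seat a tube block in the corner of a thermoshaker stage and hold it for screwing down

### The job

Pick up the bare-aluminium tube block and set it down flat on the thermoshaker's dark stage, a little clear of both locating fences and with its long side parallel to the long fence. Then slide it along the stage into the corner until it is flush against both fences, and finish still gripping it and pressing it firmly against both at once, so that its captive screws can be driven while you hold it. Leave the black block, the bottle and the specimen jar where they are.

Things in the scene. Friction and masses are not known exactly. Their poses are not given: they have to be found in the camera images.
- heat_block: Part to seat: bare light aluminium block, 2 rows of 4 tube wells open at the top, two brass captive screw heads (8 mm, 3 mm proud) between the rows. 50 mm along its x, 76 mm along its y, 50 mm high, 0.3-0.55 kg, upright on the bench at the start; plain sides, gripped across the 50 mm. Either way round (half turn) is right. Origin: centre of its underside; z up.
- shaker: Thermoshaker, fixed: white housing 290 mm deep (x) by 220 wide (y), top 98 mm above the bench, sloping panel with blue display at its front (-x). On top the rigid, smooth dark stage (friction about 0.25), 100 mm (x) by 130 (y), centre x +50 mm, y 0, top 118 mm above the bench; fences along its +x and +y edges, the other sides open. Origin: centre of the housing's underside, bench height.
- fence_corner (a point): Point on the stage's top face (118 mm above the bench) where the fences' inner faces would meet: x +90 mm, y +55 mm in the shaker's frame; axes as the shaker's. The stage lies on its -x, -y side. The seated block's centre is 25 mm towards -x and 38 mm towards -y of it, underside at this height, block y parallel to shaker y.
- rear_fence: Long fence: rigid aluminium strip on the stage's +x edge, 108 mm long (shaker y -61 to +47 mm), 10 mm thick, 12 mm high above the stage; inner face at shaker x +90 mm, looking to -x. The block's 76 mm side goes against it. Origin and axes are the shaker's. A push of 5 to 20 N is firm.
- side_fence: Short fence: rigid aluminium strip on the stage's +y edge, 76 mm long (shaker x +8 to +84 mm), 10 mm thick, 12 mm high above the stage; inner face at shaker y +55 mm, looking to -y. The block's 50 mm side goes against it. A few mm are left open between the fences at the corner. Origin and axes are the shaker's. A push of 5 to 20 N is firm.
- black_block: Bystander: a black block of the same outer size (50 x 76 x 50 mm) with 2 rows of 3 wider wells, loose on the bench. Origin: centre of its underside. Not to be disturbed.
- reagent_bottle: Bystander: small white reagent bottle with a blue cap, 44 mm diameter, 85 mm high, loose on the bench. Origin: centre of its underside. Not to be disturbed.
- specimen_jar: Bystander: clear specimen jar with a yellow lid, 54 mm diameter, 62 mm high, loose on the bench to the right of the shaker's rear. Origin: centre of its underside. Not to be disturbed.

How it is judged:
On the way:
1. the aluminium block stands flat on the stage, a little (at least 2 mm) clear of both fences, its long side within 0.2 rad of the long fence (z of heat_block in the frame of fence_corner between -0.003 and 0.003 m and angle between heat_block's own z axis and vertical below 0.06 rad and x of heat_block in the frame of fence_corner between -0.09 and -0.027 m and y of heat_block in the frame of fence_corner between -0.12 and -0.04 m and angle between the y axis of heat_block and the y axis of shaker, either way round below 0.2 rad and contact force between heat_block and shaker above 0.3 N and contact force between heat_block and rear_fence below 0.1 N and contact force between heat_block and side_fence below 0.1 N), for 0.1 s.
At the end, for the whole second after the job is handed in: The aluminium block is flat on the stage (3 mm), square and upright within 0.04 rad, within 2 mm of its seat at each fence, at rest, held by the fingers and pressed with over 3 N on each fence at once; bystanders within 20 mm of their start (contact force between heat_block and rear_fence above 3 N and contact force between heat_block and side_fence above 3 N and contact force between the fingers and heat_block above 3 N and x of heat_block in the frame of fence_corner above -0.027 m and y of heat_block in the frame of fence_corner above -0.04 m and z of heat_block in the frame of fence_corner below 0.003 m and angle between the y axis of heat_block and the y axis of shaker, either way round below 0.04 rad and angle between heat_block's own z axis and vertical below 0.04 rad and linear speed of heat_block below 0.01 m/s and distance of each of black_block, reagent_bottle, specimen_jar from where it was at the start of the episode below 0.02 m); the arm keeps its last pose, push and grip.
It fails at once if a bystander is shoved more than 20 mm or tipped over (distance of any of black_block, reagent_bottle, specimen_jar from where it was at the start of the episode above 0.02 m or angle between any of black_block, reagent_bottle, specimen_jar's own z axis and vertical above 0.4 rad).
It also fails if it takes over 58 s, if anything falls off the work surface, if the arm or the gripper's body presses on something with over 40 N, if the wrist force passes 120 N, or if a joint passes its speed limit or range.

### The arm

A 6-joint arm with a two-finger parallel gripper is mounted at the origin on the work surface. World frame = base frame: x ahead of the robot, y to its left, z up, the work surface at z = 0. Lengths are in m, angles in rad, forces in N, time in s.
With the tool pointing down it reaches from about 0.4 to 0.825 m from the base axis. Payload 7 kg.
Tool frame: the origin (TCP) lies between the finger pads; the fingertips stand 11 mm ahead of it and the grasp point (between the pads) lies 8 mm behind it (bot.finger_overhang is the distance from the TCP to the fingertips, in m); z points along the fingers, y is the line along which they close (so a half turn about z gives the same grasp; the last joint's range is limited). The gripper opens to 85 mm and grips with 20 to 120 N. Pads are 22 mm wide; open, the fingers measure 114 mm over their backs; the gripper's body (76 mm by 85 mm) begins 54 mm behind the grasp point. The pads swing forward as they close: fully open they stand 13 mm farther back than shut.
Start: joints at [1.545, 0.359, 0.012, 0, -1.224, -0.288], TCP at [0.208, 0.642, 0.242] pointing down, gripper open.
Joint ranges: [-3.07, 3.07], [-1.43, 2.12], [-1.02, 1.25], [-3.03, 1.67], [-3.05, -0], [-3.03, 3.03]. Speed limits (rad/s): [2.39, 2.39, 3.01, 3.14, 3.14, 3.14].

### API

Orientations are given as a unit quaternion [w, x, y, z].
In Python, from rig import monitor, vision, bot, nets gives the robot as it stands. The module is installed in compiled form; this text tells all that it offers.
- The arm moves only by the tool arm_command, never from a script. Its argument "steps" is one flat list of numbers, 5 for each row, row after row: the shift along the world's x, y, z in m, then the turn about the world's z in rad, then the opening, from 0 (shut) to 1 (fully open). In form: [dx, dy, dz, spin, hand, dx, dy, dz, spin, hand, ...]. A call has 1 to 10 rows; each row is the pose to reach, as a shift and turn from the pose commanded when the call began; what a row does not reach only later rows make up. A row lasts 1/12 s, in which the tool goes at most 41.7 mm and 7.16 degrees, less where a joint would pass 70% of its speed; a pose out of reach is approached as far as the arm can. A call with a gripper value outside its range is refused whole. The fingers move at their own pace and stop on an object; "squeeze" is the grip in N (left out, the last holds). Time passes only in rows, so rows that repeat a pose let the fingers close. It gives the time, the measured TCP pose, the force, the opening and the grip force at its end, in the units of the state.
- monitor.observe(): the state, without advancing time (a new reading comes with each control period).
- vision.read_camera(name): name is "side" or "top" or "wrist"; returns a dict with "color" (384x512x3 uint8, red, green, blue), "K" (3x3 intrinsics, pixels), "rvec" (rotation vector, rad) and "tvec" (3), from world to camera coordinates, as OpenCV has them; the wrist camera has in their place "hand_eye" (4x4, takes a point from camera to tool coordinates, whose origin is the TCP and whose axes are the flange's). Camera axes: x right, y down, z forward; pixel columns grow to the right and rows downward; lengths in m; the calibration is good to about 2 mm. The wrist camera is an equidistant fisheye: a pixel r from the principal point sees the ray r / f radians off the axis. A picture is of the moment at which its call begins: read the wrist's pose just before it. There is no depth.
- bot.sign_off(): hands the job in; it is judged then, once.
Trained networks look in the newest picture that a camera, given by its name, has taken for a name from the list of things; names that differ only in an ending like _2 or _b are one class to them, and where a whole thing is asked for, a point or a joint stands for the part that bears it (a point fixed in the world has none). Each returns a list of dicts, best first, with "p" (0 to 1); they miss things now and then, are a little off and sometimes report something else, mostly with a low value. They report only what shows in the picture. A call takes as long as a camera call.
- nets.regions_of(target, camera): "mask" (384x512 bool, what is visible of it) and "centre" ([row, column] in pixels, amid what is visible of it).
- nets.landmark_of(target, camera): "centre" ([row, column] in pixels: a listed point, or the origin of a listed thing).
The state is a dict: "time": time; "joints": joint angles; "joint_vel": joint speeds; "joint_efforts": joint torques, N m; "ee_pos": TCP position; "eef_rot": TCP orientation; "ft_force": force on the tool from outside, world axes, zero at the start; "wrist_torque": the same for the moment, N m; "width": finger opening in m; "grasp_force": force on a finger pad.
Only numpy, scipy, OpenCV 4.12 (cv2) and the standard library are available. Lean on these libraries where they do the work, as an engineer would, in place of code of your own. Each camera call takes 0.05 s, during which the arm holds its last target. There are 200 camera calls.

## Working session

There is one attempt and no reset: what is moved stays moved. The work goes in short steps, Python scripts to look and compute and a tool call to move; the robot and the scene stay as the last step left them, time stands still between calls to the robot, and variables do not carry over. Pictures are saved under pics/ and viewed, at most 10 in all, crops included, and the job is handed in when it is done.

Besides the shell and the picture viewer there is one more tool, called after "Emit:" as name(argument=value, ...), one argument or row to a line, values as JSON. arm_command: Moves the arm, as the interface text tells. Its arguments: {"type":"object","properties":{"steps":{"type":"array","items":{"type":"number"}},"squeeze":{"type":"number"}},"required":["steps"]}

```bash
mkdir -p pics
cat > h.py <<'E'
import numpy as np, cv2
from rig import monitor, vision, bot, nets
from scipy.spatial.transform import Rotation as R
def cam(c):
    Rm=cv2.Rodrigues(np.array(c["rvec"],float))[0]; return Rm,np.array(c["tvec"],float).ravel(),np.array(c["K"],float)
def onplane(c,rc,z):
    Rm,t,K=cam(c); d=Rm.T@np.linalg.solve(K,[rc[1],rc[0],1.]); o=-Rm.T@t
    return o+d*(z-o[2])/d[2]
E
python3 - <<'E'
from h import *
s=monitor.observe(); print({k:np.round(v,3) for k,v in s.items()}, bot.finger_overhang)
ims=[]
for n in ["top","side"]:
    c=vision.read_camera(n); cv2.imwrite(f"pics/{n}0.png",c["color"][...,::-1])
    Rm,t,K=cam(c); print(n,"pos",np.round(-Rm.T@t,3),"fwd",np.round(Rm[2],2))
    for k,z in [("heat_block",0),("shaker",0),("fence_corner",.118),("black_block",0),("reagent_bottle",0),("specimen_jar",0)]:
        for r in nets.landmark_of(k,n)[:2]: print(k,round(r["p"],2),np.round(r["centre"],1),np.round(onplane(c,r["centre"],z),3))
E
```

```text
{'time': np.float64(0.0), 'joints': array([ 1.545,  0.359,  0.011, -0.   , -1.224, -0.288]), 'joint_vel': array([-0.002, -0.001,  0.001, -0.001, -0.001,  0.   ]), 'joint_efforts': array([ 1.0000e-03, -5.8333e+01,  2.9342e+01,  6.9360e+00, -6.0000e-03,
        0.0000e+00]), 'ee_pos': array([0.208, 0.642, 0.241]), 'eef_rot': array([ 0.001,  0.988, -0.156, -0.   ]), 'ft_force': array([ 0.453, -0.09 ,  0.015]), 'wrist_torque': array([ 0.015, -0.038, -0.057]), 'grasp_force': np.float64(0.0), 'width': np.float64(0.085)} 0.011
top pos [ 0.47  -0.047  1.059] fwd [ 0.16  0.03 -0.99]
heat_block 0.95 [249.2 364.9] [ 0.473 -0.344  0.   ]
heat_block 0.16 [192.9 158.7] [0.642 0.272 0.   ]
shaker 0.78 [230.5 184.8] [0.528 0.188 0.   ]
fence_corner 0.77 [190.  159.1] [0.631 0.235 0.118]
black_block 0.62 [197.3 324.8] [ 0.627 -0.232  0.   ]
reagent_bottle 0.67 [247.2 362.9] [ 0.479 -0.338  0.   ]
reagent_bottle 0.52 [248.9 292.2] [ 0.474 -0.132  0.   ]
specimen_jar 0.78 [149.5 281.1] [ 0.777 -0.103  0.   ]
side pos [0.38  0.644 0.623] fwd [ 0.25 -0.76 -0.6 ]
heat_block 0.66 [162.6 334.9] [ 0.487 -0.357  0.   ]
shaker 0.67 [303.  262.3] [0.53 0.19 0.  ]
fence_corner 0.55 [266.1 198.5] [0.63  0.238 0.118]
black_block 0.83 [179.6 280.5] [ 0.614 -0.221  0.   ]
reagent_bottle 0.73 [213.  324.7] [ 0.47  -0.117  0.   ]
specimen_jar 0.83 [190.7 209.9] [ 0.778 -0.111  0.   ]
```

```bash
python3 -c "
import cv2
a=cv2.imread('pics/top0.png');b=cv2.imread('pics/side0.png')
cv2.imwrite('pics/both0.png',cv2.resize(cv2.vconcat([a,b]),(400,600)) if 0 else cv2.resize(cv2.hconcat([a,b]),(800,300)))"
```

```text
(no output)
```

View pics/top0.png

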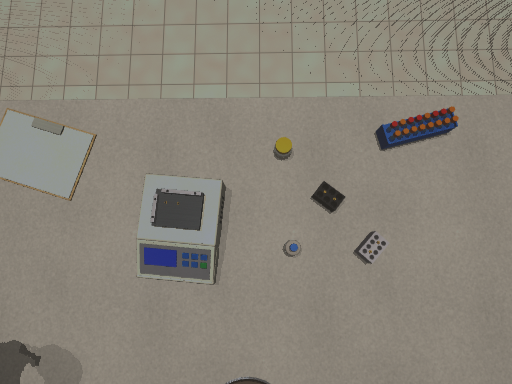

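View pics/side0.png

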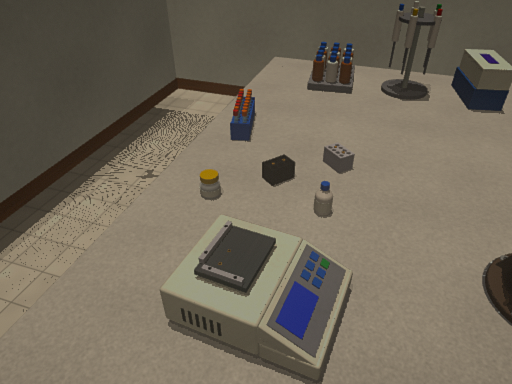

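Top: aluminium block at about row 248, col 371, shaker stage at about (209, 180) with fences on its top and left edges. The side view agrees. I'll fly over the shaker towards the block.

Emit:
arm_command(
  steps=[0.03,-0.03,0.03,0,1,0.06,-0.06,0.03,0,1,0.09,-0.09,0.03,0,1,0.12,-0.12,0.03,0,1,0.15,-0.15,0.03,0,1,0.18,-0.18,0.03,0,1,0.21,-0.21,0.03,0,1,0.23,-0.245,0.03,0,1,0.25,-0.28,0.03,0,1,0.27,-0.315,0.03,0,1],
)

```text
time: 1.53
ee_pos: [0.4748, 0.3329, 0.2724]
eef_rot: [-0.0, 0.988, -0.156, 0.0]
ft_force: [0.7, 0.5, 0.8]
width: 0.0856
grasp_force: 0.0
```

Emit:
arm_command(
  steps=[0.02,-0.036,0,0,1,0.04,-0.072,0,0,1,0.05,-0.112,0,0,1,0.06,-0.152,0,0,1,0.06,-0.192,0,0,1,0.06,-0.232,0,0,1,0.06,-0.272,0,0,1,0.06,-0.312,0,0,1,0.05,-0.352,0,0,1,0.04,-0.392,0,0,1],
)

```text
time: 2.37
ee_pos: [0.5135, -0.0592, 0.2724]
eef_rot: [-0.0, 0.988, -0.156, 0.0]
ft_force: [0.9, -0.9, 0.4]
width: 0.0854
grasp_force: 0.0
```

Emit:
arm_command(
  steps=[-0.01,-0.04,0,-0.1,1,-0.02,-0.08,0,-0.2,1,-0.03,-0.12,0,-0.3,1,-0.04,-0.16,0,-0.33,1,-0.045,-0.2,0,-0.33,1,-0.045,-0.24,0,-0.33,1,-0.045,-0.27,0,-0.33,1,-0.045,-0.27,0,-0.33,1],
)

```text
time: 3.03
ee_pos: [0.4683, -0.3318, 0.2718]
eef_rot: [0.0, 0.948, -0.318, -0.0]
ft_force: [0.2, 0.6, -1.0]
width: 0.0853
grasp_force: 0.0
```

```bash
cat >> h.py <<'E'
def wrist():
    s=monitor.observe(); c=vision.read_camera("wrist")
    q=s["eef_rot"]; T=np.eye(4); T[:3,:3]=R.from_quat(np.r_[q[1:],q[0]]).as_matrix(); T[:3,3]=s["ee_pos"]
    return s,c,T@np.array(c["hand_eye"])
def wplane(c,W,rc,z):
    K=np.array(c["K"]); p=np.atleast_2d(np.array(rc,float))
    u=(p[:,1]-K[0,2])/K[0,0]; v=(p[:,0]-K[1,2])/K[1,1]; r=np.hypot(u,v)+1e-9
    d=np.c_[np.sin(r)*u/r,np.sin(r)*v/r,np.cos(r)]@W[:3,:3].T
    o=W[:3,3]; z=np.broadcast_to(z,len(d)); return o+d*((z-o[2])/d[:,2])[:,None]
E
python3 - <<'E'
from h import *
s,c,W=wrist(); print(s["time"],np.round(s["ee_pos"],3),np.round(s["joints"],2),np.round(s["eef_rot"],3))
im=c["color"][...,::-1].copy(); cv2.imwrite("pics/w1.png",im)
print("cam",np.round(W[:3,3],3),np.round(W[:3,2],2), c["K"][0][0])
for r in nets.landmark_of("heat_block","wrist")[:2]: print(r["p"],r["centre"],wplane(c,W,r["centre"],0).round(4))
m=nets.regions_of("heat_block","wrist")
for r in m[:2]: print(r["p"],r["centre"],r["mask"].sum())
np.save("m1.npy",m[0]["mask"])
pix=np.argwhere(m[0]["mask"]); P=wplane(c,W,pix,.05)[:,:2]
print("rect at z=.05",cv2.minAreaRect((P*1000).astype(np.float32)))
E
```

```text
3.0333 [ 0.468 -0.332  0.272] [-0.27  0.18 -0.17  0.   -1.23  1.2 ] [ 0.     0.948 -0.318 -0.   ]
cam [ 0.526 -0.376  0.403] [-0.23  0.17 -0.96] 297.3186396354542
0.8 [143.9, 263.5] [[ 0.4771 -0.3516  0.    ]]
0.97 [146.8, 264.6] 2618
rect at z=.05 ((479.12249755859375, -353.427490234375), (50.75239944458008, 77.22222137451172), 48.30862808227539)
```

View pics/w1.png

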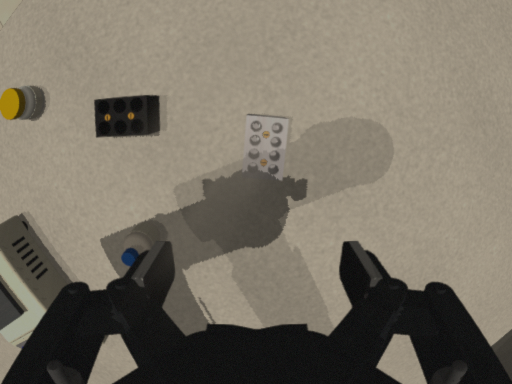

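The block shows at about (147, 265), partly in shadow. The mask's top-face rectangle matches 50x76 mm: centre (0.479, -0.353), short axis at 48.3°. I'll turn -0.08 rad, descend and grip.

Emit:
arm_command(
  steps=[0.011,-0.021,-0.03,-0.08,1,0.011,-0.021,-0.07,-0.08,1,0.011,-0.021,-0.11,-0.08,1,0.011,-0.021,-0.15,-0.08,1,0.011,-0.021,-0.19,-0.08,1,0.011,-0.021,-0.22,-0.08,1,0.011,-0.021,-0.235,-0.08,1,0.011,-0.021,-0.244,-0.08,1,0.011,-0.021,-0.244,-0.08,1],
)

```text
time: 3.93
ee_pos: [0.4794, -0.347, 0.0268]
eef_rot: [0.0, 0.935, -0.353, -0.001]
ft_force: [0.8, -1.0, 0.0]
width: 0.0853
grasp_force: 0.0
```

Emit:
arm_command(
  steps=[0,0,0,0,0.3,0,0,0,0,0,0,0,0,0,0,0,0,0,0,0,0,0,0,0,0,0,0,0,0,0,0,0,0,0,0,0,0,0,0,0],
  squeeze=80,
)

```text
time: 4.6
ee_pos: [0.4812, -0.3488, 0.0305]
eef_rot: [0.0, 0.935, -0.354, 0.002]
ft_force: [-0.8, 0.6, 5.9]
width: 0.0488
grasp_force: 84.3
```

Emit:
arm_command(
  steps=[0,0,0.02,0,0,0,0,0.05,0,0,0,0,0.09,0,0,0,0,0.13,0,0,0,0,0.17,0,0,0,0,0.2,0,0,0,0,0.2,0,0],
)

```text
time: 5.18
ee_pos: [0.4827, -0.35, 0.237]
eef_rot: [0.001, 0.935, -0.354, 0.006]
ft_force: [0.8, 0.0, -2.1]
width: 0.0489
grasp_force: 84.1
```

Run:
```python
from h import *
ims=[]
for n,(r0,c0,h,w) in {"top":(165,130,125,105),"side":(210,155,165,205)}.items():
    c=vision.read_camera(n); im=c["color"][...,::-1]
    np.savez(f"cal_{n}.npz",**{k:c[k] for k in("K","rvec","tvec","color")})
    f=4 if n=="top" else 3
    ims.append(cv2.resize(im[r0:r0+h,c0:c0+w],None,fx=f,fy=f,interpolation=cv2.INTER_CUBIC))
    for k,z in [("shaker",0),("fence_corner",.118),("rear_fence",0),("side_fence",0)]:
        for r in nets.landmark_of(k,n)[:1]: print(n,k,round(r["p"],2),np.round(r["centre"],1),np.round(onplane(c,r["centre"],z),4))
cv2.imwrite("pics/t1.png",ims[0]); cv2.imwrite("pics/s1.png",ims[1])
```

```text
top shaker 0.58 [231.1 186.9] [0.5262 0.1814 0.    ]
top fence_corner 0.69 [191.6 158.5] [0.6266 0.2368 0.118 ]
side shaker 0.72 [304.1 265. ] [0.5245 0.1905 0.    ]
side fence_corner 0.94 [264.6 200.9] [0.6276 0.2333 0.118 ]
```

View pics/t1.png

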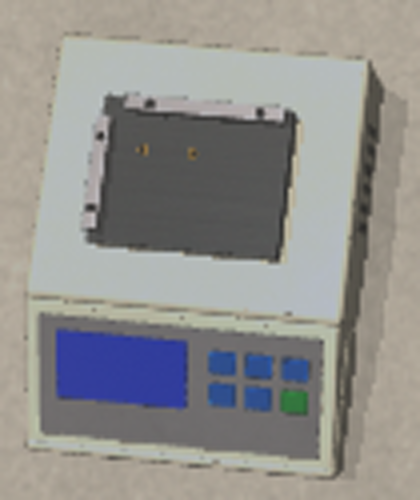

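View pics/s1.png

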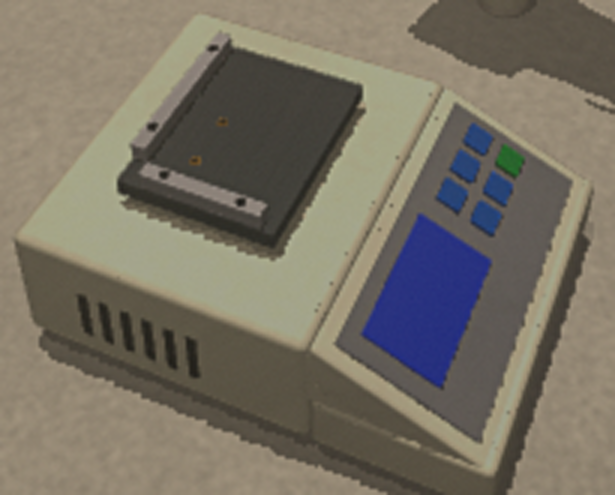

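Top crop: stage corners at about (107,95), (295,112), (280,262), (88,242); the shaker is yawed a few degrees. Side crop: stage corners at (120,182), (275,238), (362,87). I'll fit the shaker pose to these by reprojection.

Run:
```python
from h import *
from scipy.optimize import least_squares
d={"top":(4,165,130,[((107,95),(100,65,118)),((295,112),(100,-65,118)),((280,262),(0,-65,118)),((88,242),(0,65,118)),((63,38),(145,110,98)),((368,60),(145,-110,98))]),
"side":(3,210,155,[((120,182),(100,65,118)),((275,238),(0,65,118)),((362,87),(0,-65,118)),((18,238),(145,110,98)),((200,15),(145,-110,98))])}
def go(names):
    def f(p):
        out=[]
        for n in names:
            s,r0,c0,L=d[n]; c=np.load(f"cal_{n}.npz")
            m=np.array([l[1] for l in L])/1000.; a=p[2]
            X=np.c_[p[0]+m[:,0]*np.cos(a)-m[:,1]*np.sin(a),p[1]+m[:,0]*np.sin(a)+m[:,1]*np.cos(a),m[:,2]]
            u=cv2.projectPoints(X,c["rvec"],c["tvec"],c["K"],None)[0][:,0]
            q=(np.array([l[0] for l in L])+.5)/s-.5+[c0,r0]
            out.append((u-q).ravel())
        return np.concatenate(out)
    r=least_squares(f,[.527,.187,-.08],loss="soft_l1"); p=r.x;a=p[2]
    Rm=np.array([[np.cos(a),-np.sin(a)],[np.sin(a),np.cos(a)]])
    print(names,p.round(4),"corner",(p[:2]+Rm@[.09,.055]).round(4),"seat",(p[:2]+Rm@[.065,.017]).round(4),"preplace",(p[:2]+Rm@[.050,.002]).round(4));print(f(p).round(1))
for n in (["top"],["side"],["top","side"]): go(n)
```

```text
['top'] [ 0.5288  0.1871 -0.0864] corner [0.6232 0.2341] seat [0.595  0.1984] preplace [0.5787 0.1848]
[-0.1  0.5  0.3  0.2 -0.1 -0.2 -0.3  0.6 -0.7 -1.1  1.1 -0.3]
['side'] [ 0.527   0.1934 -0.0914] corner [0.6217 0.24  ] seat [0.5933 0.2044] preplace [0.577  0.1908]
[-0.5  0.1  1.1  0.4  2.2 -0.2 -2.5 -0.1 -0.3 -2.2]
['top', 'side'] [ 0.5281  0.1903 -0.0874] corner [0.6226 0.2373] seat [0.5944 0.2016] preplace [0.5781 0.188 ]
[-1.3  0.7 -0.9  0.5 -1.3  0.  -1.5  0.8 -1.8 -0.9 -0.  -0.  -0.2 -1.1
  1.3 -1.2  2.  -1.4 -2.1 -1.3 -0.6 -3.1]
```

Emit:
arm_command(
  steps=[0.008,0.038,0,-0.1,0,0.016,0.076,0,-0.2,0,0.024,0.114,0,-0.3,0,0.032,0.152,0,-0.4,0,0.04,0.19,0,-0.5,0,0.048,0.228,0,-0.6,0,0.056,0.266,0,-0.7,0,0.064,0.304,0,-0.8,0,0.072,0.342,0,-0.9,0,0.08,0.38,0,-0.934,0],
)

```text
time: 6.52
ee_pos: [0.56, 0.0336, 0.2282]
eef_rot: [-0.0, -0.674, 0.739, 0.0]
ft_force: [1.2, -0.1, -3.5]
width: 0.0487
grasp_force: 84.1
```

Emit:
arm_command(
  steps=[0.008,0.04,0,0,0,0.013,0.08,0,0,0,0.015,0.12,0,0,0,0.015,0.145,0,0,0,0.015,0.154,0,0,0,0.015,0.154,0,0,0,0.015,0.154,0,0,0,0.015,0.154,0,0,0],
)

```text
time: 7.18
ee_pos: [0.5748, 0.1849, 0.228]
eef_rot: [-0.0, -0.676, 0.737, 0.0]
ft_force: [1.0, -0.3, -4.6]
width: 0.0487
grasp_force: 84.2
```

Run:
```python
from h import *
s,c,W=wrist(); print({k:np.round(s[k],4) for k in ("time","ee_pos","eef_rot","ft_force","wrist_torque","width","joints")})
y=R.from_quat(np.r_[s["eef_rot"][1:],s["eef_rot"][0]]).as_matrix(); print(y.round(3))
cv2.imwrite("pics/w2.png",c["color"][...,::-1])
for k,z in (("fence_corner",.118),):
  for r in nets.landmark_of(k,"wrist")[:2]: print(k,r["p"],r["centre"],wplane(c,W,r["centre"],z).round(4))
```

```text
{'time': np.float64(7.1833), 'ee_pos': array([0.5748, 0.1849, 0.228 ]), 'eef_rot': array([-5.000e-04, -6.756e-01,  7.373e-01,  0.000e+00]), 'ft_force': array([ 0.9612, -0.28  , -4.599 ]), 'wrist_torque': array([-0.0497, -0.0225,  0.0436]), 'width': np.float64(0.0487), 'joints': array([ 6.346e-01,  2.527e-01, -1.720e-01,  1.000e-04, -1.147e+00,
       -7.219e-01])}
[[-0.087 -0.996 -0.001]
 [-0.996  0.087 -0.001]
 [ 0.001  0.001 -1.   ]]
```

View pics/w2.png

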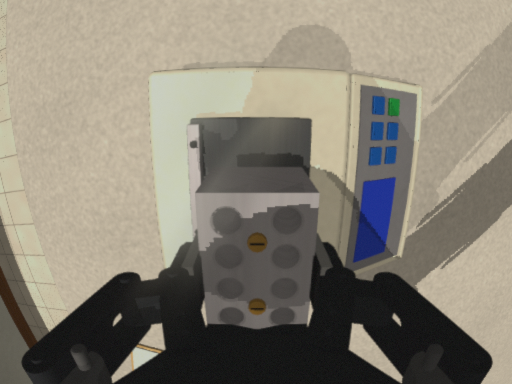

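The block is held square, with its side parallel to the rear fence (fence at cols 190–200, block at cols 197–318) and clear of it. I'll lower it.

Emit:
arm_command(
  steps=[0,0,-0.03,0,0,0,0,-0.055,0,0,0,0,-0.07,0,0,0,0,-0.074,0,0,0,0,-0.076,0,0,0,0,-0.076,0,0,0,0,-0.076,0,0],
)

```text
time: 7.87
ee_pos: [0.5758, 0.1857, 0.1537]
eef_rot: [0.001, -0.676, 0.737, -0.0]
ft_force: [0.2, -0.4, -3.7]
width: 0.0486
grasp_force: 84.2
```

Emit:
arm_command(
  steps=[0,0,-0.001,0,0,0,0,-0.002,0,0,0,0,-0.003,0,0,0,0,-0.004,0,0,0,0,-0.005,0,0,0,0,-0.005,0,0,0,0,-0.005,0,0],
)

```text
time: 8.45
ee_pos: [0.5754, 0.1858, 0.1485]
eef_rot: [0.001, -0.676, 0.737, -0.0]
ft_force: [-2.0, -0.1, 5.6]
width: 0.0488
grasp_force: 85.2
```

The stage contact came at the predicted height (about 10 N on the stage). Next I'll slide along shaker +x towards the rear fence.

Emit:
arm_command(
  steps=[0.003,0,0,0,0,0.006,-0.0005,0,0,0,0.009,-0.0008,0,0,0,0.011,-0.001,0,0,0,0.013,-0.0011,0,0,0,0.013,-0.0011,0,0,0,0.013,-0.0011,0,0,0],
)

```text
time: 9.03
ee_pos: [0.5888, 0.1847, 0.1485]
eef_rot: [0.001, -0.676, 0.737, -0.001]
ft_force: [-1.1, -0.5, 5.0]
width: 0.0486
grasp_force: 85.2
```

Emit:
arm_command(
  steps=[0.001,0,0,0,0,0.002,0,0,0,0,0.003,0,0,0,0,0.003,0,0,0,0],
)

```text
time: 9.37
ee_pos: [0.5915, 0.1847, 0.1485]
eef_rot: [0.001, -0.676, 0.737, -0.0]
ft_force: [-2.2, -0.5, 6.8]
width: 0.0486
grasp_force: 85.5
```

Emit:
arm_command(
  steps=[0.001,0,0,0,0,0.002,0,0,0,0,0.003,0,0,0,0,0.003,0,0,0,0],
)

```text
time: 9.7
ee_pos: [0.5945, 0.1847, 0.1485]
eef_rot: [0.001, -0.676, 0.737, -0.0]
ft_force: [-2.7, -0.4, 6.8]
width: 0.0485
grasp_force: 85.5
```

Emit:
arm_command(
  steps=[0.001,0,0,0,0,0.002,0,0,0,0,0.003,0,0,0,0,0.003,0,0,0,0],
)

```text
time: 10.03
ee_pos: [0.5953, 0.1847, 0.1485]
eef_rot: [-0.001, -0.676, 0.737, 0.001]
ft_force: [-13.3, 2.4, 13.8]
width: 0.0486
grasp_force: 86.4
```

Emit:
arm_command(
  steps=[0.001,0,0,0,0,0.002,0,0,0,0,0.003,0,0,0,0,0.003,0,0,0,0],
)

```text
time: 10.37
ee_pos: [0.5955, 0.1846, 0.1486]
eef_rot: [-0.003, -0.675, 0.737, 0.002]
ft_force: [-26.1, 4.0, 22.8]
width: 0.0488
grasp_force: 87.5
```

Rear fence reached (26 N, a bit much). I'll ease off to about 10 N and slide along +y.

Emit:
arm_command(
  steps=[-0.004,0,0.001,0,0,-0.0037,0.003,0.001,0,0,-0.0035,0.006,0.001,0,0,-0.0032,0.009,0.001,0,0,-0.003,0.012,0.001,0,0,-0.0029,0.013,0.001,0,0,-0.0029,0.013,0.001,0,0],
)

```text
time: 10.95
ee_pos: [0.5963, 0.1965, 0.1486]
eef_rot: [-0.002, -0.675, 0.737, -0.0]
ft_force: [-8.4, -4.4, 7.7]
width: 0.0486
grasp_force: 85.6
```

Emit:
arm_command(
  steps=[0.0001,0.001,0,0,0,0.0002,0.002,0,0,0,0.0003,0.003,0,0,0,0.0003,0.003,0,0,0],
)

```text
time: 11.28
ee_pos: [0.5966, 0.1992, 0.1486]
eef_rot: [-0.002, -0.675, 0.737, -0.0]
ft_force: [-7.3, -5.6, 8.1]
width: 0.0489
grasp_force: 85.6
```

Emit:
arm_command(
  steps=[0.0001,0.001,0,0,0,0.0002,0.002,0,0,0,0.0003,0.003,0,0,0,0.0003,0.003,0,0,0],
)

```text
time: 11.62
ee_pos: [0.5969, 0.2021, 0.1486]
eef_rot: [-0.002, -0.675, 0.737, -0.0]
ft_force: [-6.9, -5.2, 8.6]
width: 0.0488
grasp_force: 85.6
```

Emit:
arm_command(
  steps=[0.0001,0.001,0,0,0,0.0002,0.002,0,0,0,0.0003,0.003,0,0,0,0.0003,0.003,0,0,0],
)

```text
time: 11.95
ee_pos: [0.597, 0.2033, 0.1486]
eef_rot: [-0.003, -0.675, 0.738, -0.001]
ft_force: [-6.6, -11.9, 8.8]
width: 0.0488
grasp_force: 85.7
```

Emit:
arm_command(
  steps=[0.0007,0.001,0,0,0,0.0015,0.002,0,0,0,0.0015,0.002,0,0,0,0.0015,0.002,0,0,0,0.0015,0.002,0,0,0,0.0015,0.002,0,0,0],
)

```text
time: 12.45
ee_pos: [0.5971, 0.2034, 0.1487]
eef_rot: [-0.005, -0.675, 0.738, -0.001]
ft_force: [-12.4, -17.6, 14.5]
width: 0.0489
grasp_force: 86.6
```

Run:
```python
from h import *
s,c,W=wrist(); print({k:np.round(s[k],4) for k in ("time","ee_pos","eef_rot","ft_force","wrist_torque","width","joint_vel")})
cv2.imwrite("pics/w3.png",c["color"][...,::-1])
t=vision.read_camera("side"); im=t["color"][200:320,160:290,::-1]
cv2.imwrite("pics/end.png",cv2.hconcat([c["color"][100:340,150:350,::-1],np.zeros((240,5,3),np.uint8),cv2.resize(im,(260,240),interpolation=cv2.INTER_CUBIC)]))
```

```text
{'time': np.float64(12.45), 'ee_pos': array([0.5971, 0.2034, 0.1487]), 'eef_rot': array([-0.0049, -0.6751,  0.7377, -0.0008]), 'ft_force': array([-12.3622, -17.6276,  14.5393]), 'wrist_torque': array([-6.26  ,  4.0427, -0.2104]), 'width': np.float64(0.0489), 'joint_vel': array([-0.0003, -0.0003,  0.    , -0.0008, -0.0007,  0.0006])}
```

View pics/end.png

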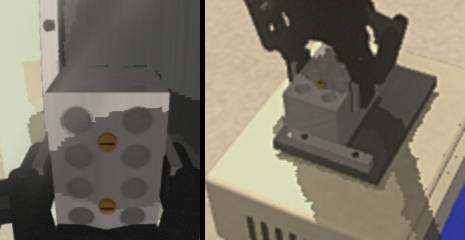

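The block is seated: the side view shows it against both fences. The slide's slope (0.086) matches the tool yaw (0.088), and the forces are steady at about 12 N on each fence after friction.

```bash
python3 -c "
from rig import bot
print(bot.sign_off())"
```

```text
the job is handed in; nothing more can be done
None
```

I set the aluminium block down clear of the fences, slid it into the corner and handed the job in still gripping it, with wrist forces of about 12 N towards the rear fence and 18 N towards the side fence (part of each is friction); the judge's verdict was not reported back.

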